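Stand the fallen torch gas cylinder up against the bench stop

TASK

The blue gas cylinder with the red cap is lying on the workbench in front of the yellow stop. Slide it along the bench until its foot butts against the stop, then lift its cap end and tip it up, keeping the foot down on the bench and against the stop, until it stands upright by itself with its side close to the stop; let go of it. Leave the grey cylinder with the black cap lying where it is.

Things in the scene. Friction and masses are not known exactly. Their poses are not given: they have to be found in the camera images.
- blue_mid (a point): Centre of the gas cylinder to raise: blue, white band, red cap; 200 mm long, 0.5 to 0.85 kg. From the flat foot: body 52 mm in diameter to 138 mm, taper to 150 mm, then fixed cap 40 mm in diameter to 200 mm. Point on the axis, half-way along, 26 mm above the bench while lying. x axis: from foot to cap. Starts lying, foot towards the stop, 20 to 65 mm short of it, up to 8 degrees askew. It can roll.
- blue_foot (a point): Centre of the blue cylinder's flat foot face (on the axis, 100 mm from the centre); 26 mm above the bench while lying, 0 when standing. Same axes as the centre. Held lightly by the cap (about 10 N), fingers across its axis, the cylinder turns between the finger pads as the cap end rises, so the fingers may keep pointing down.
- stop: Yellow steel stop screwed to the bench: an upright plate 320 mm wide, 80 mm high, 8 mm thick, with a base flange and ribs behind it. Origin at the foot of the middle of its front face, at bench height. Its -x axis points level out of the front face towards the cylinders; y runs along the plate; z up.
- grey_mid (a point): Centre of the bystander cylinder: bare grey steel with a yellow band and a black cap, same shape and size as the blue one, lying beside it about 130 mm away, roughly parallel. Axes likewise. It can roll if touched. To be left alone.
There are look-alikes about, which are no part of the job. Of the things that look like the part that bears blue_mid, the middle-sized one is meant.

How it is judged:
By the outcome, as a careful person would: the job done as asked, in the order asked, and still so for the second after the job is handed in, with the robot touching nothing.
It also fails if it takes over 43 s, if anything falls off the work surface, if the arm or the gripper's body presses on something with over 40 N, if the wrist force passes 120 N, or if a joint passes its speed limit or range.

ROBOT

A 7-joint arm with a two-finger parallel gripper is mounted at the origin on the work surface. World frame = base frame: x ahead of the robot, y to its left, z up, the work surface at z = 0. Lengths are in m, angles in rad, forces in N, time in s.
With the tool pointing down it reaches from about 0.425 to 0.925 m from the base axis. Payload 6.8 kg.
Tool frame: the origin (TCP) lies midway between the tips of the shut fingers; the grasp point (between the pads) lies 19 mm behind it; z points along the fingers, y is the direction in which the jaws open and shut (so a half turn about z gives the same grasp; the last joint's range is limited). The gripper opens to 85 mm and grips with 20 to 120 N. Pads are 22 mm wide; open, the fingers measure 114 mm over their backs; the gripper's body (76 mm by 85 mm) begins 54 mm behind the grasp point. The pads swing forward as they close: fully open they stand 13 mm farther back than shut.
Start: joints at [1.189, 0.477, 0.022, 1.555, -0.011, 1.109, -0.083], TCP at [0.183, -0.65, 0.231] pointing down, gripper open.
Joint ranges: [-2.96, 2.96], [-0.34, 2.1], [-1.41, 1.46], [0.24, 2.44], [-1.37, 4.51], [0.17, 1.92], [-2.96, 2.96]. Speed limits (rad/s): [2.39, 2.39, 3.14, 3.14, 3.14, 3.14, 3.14].

INTERFACE

Orientations are given as a rotation vector (axis times angle).
In Python, from bench import r gives the robot as it stands. The module is installed in compiled form; this text tells all that it offers.
- The arm moves only by the tool apply_moves, never from a script. Its argument "plan" is a list that holds one entry, the list of rows, each a list of 7 numbers: the turn, a rotation vector about the tool's x, y, z scaled (see below), then the shift along the tool's x, y, z scaled (see below), then the closure, from -1 (fully open) to 1 (shut). In form: [[[wx, wy, wz, tx, ty, tz, grip], ...]]. A call has 1 to 12 rows; each row is the pose to reach, as a shift and turn from the pose commanded when the call began, along the tool's axes at that moment, turning the shorter way round; what a row does not reach only later rows make up. The controller multiplies each number of a shift by 0.4 m and each number of a turn by 180 degrees. A row lasts 1/12 s, in which the tool goes at most 41.7 mm and 7.16 degrees, less where a joint would pass 70% of its speed; a pose out of reach is approached as far as the arm can. A call with a number of a shift or a turn outside -1 to 1 is refused whole. A call with a gripper value outside its range is refused whole. The fingers move at their own pace and stop on an object; "force" is the grip in N (left out, the last holds). Time passes only in rows, so rows that repeat a pose let the fingers close. It gives the time, the measured TCP pose, the force and the opening at its end, in the units of the state.
- r.get_obs(): the state, without advancing time (a new reading comes with each control period).
- r.grab_frame(name): name is "scene" or "top" or "wrist"; returns a dict with "pixels" (400x640x3 uint8, blue, green, red), "fx", "fy", "cx", "cy" (pixels), "pose" (4x4, takes a point from camera to world coordinates). Camera axes: x right, y up, looking along -z (the intrinsics and any distortion apply to the point x, -y, -z); pixel columns grow to the right and rows downward; lengths in m; the calibration is good to about 2 mm. A picture is of the moment at which its call begins. There is no depth.
- r.hand_in(): hands the job in, once; it reports no verdict.
The state is a dict: "clock": time; "joints": joint angles; "qvel": joint speeds; "tau": joint torques, N m; "tcp_pos": TCP position; "orientation": TCP orientation; "contact_force": force on the tool from outside, world axes, zero at the start; "moment": the same for the moment, N m; "grip_width": finger opening in m.
Only numpy, scipy, OpenCV 4.12 (cv2) and the standard library are available. Lean on these libraries where they do the work, as an engineer would, in place of code of your own. Each camera call takes 0.05 s, during which the arm holds its last target. There are 200 camera calls.

## Working session

There is one attempt and no reset: what is moved stays moved. The work goes in short steps, Python scripts to look and compute and a tool call to move; the robot and the scene stay as the last step left them, time stands still between calls to the robot, and variables do not carry over. Pictures are saved under pics/ and viewed, on a budget of 10 in all, crops included, one or two more only if the job needs it, and the job is handed in when it is done.

Besides the shell and the picture viewer there is one more tool, called after "Emit:" in YAML: its name, and indented under it one key for each argument. apply_moves: Moves the arm, as the interface text tells. Its arguments: {"type":"object","properties":{"plan":{"type":"array","items":{"type":"array","items":{"type":"array","items":{"type":"number","minimum":-1,"maximum":1}}}},"force":{"type":"number"}},"required":["plan"]}

```bash
mkdir -p pics
cat > h.py <<'E'
import numpy as np, cv2
from bench import r
from scipy.spatial.transform import Rotation as R
def ray(f,u,v):
    d=np.array([(u-f["cx"])/f["fx"],-(v-f["cy"])/f["fy"],-1.]);P=np.array(f["pose"])
    return P[:3,3],P[:3,:3]@d
def plane(f,u,v,z):
    o,d=ray(f,u,v);return o+d*(z-o[2])/d[2]
def proj(f,p):
    P=np.array(f["pose"]);c=P[:3,:3].T@(np.array(p)-P[:3,3])
    return np.array([f["cx"]+f["fx"]*c[0]/-c[2],f["cy"]-f["fy"]*c[1]/-c[2]])
E
python3 - <<'E'
from h import *
o=r.get_obs();print(o)
for n in("scene","top"):
    f=r.grab_frame(n);print(n,[k for k in f],f["fx"],f["fy"],f["cx"],f["cy"],np.round(f["pose"],3).tolist(),{k:f[k] for k in f if k not in("pixels","pose","fx","fy","cx","cy")})
    cv2.imwrite(f"pics/{n}0.png",f["pixels"])
E
```

```text
{'clock': 0.0, 'joints': array([ 1.18887844,  0.47779852,  0.02234267,  1.55640791, -0.01149214,
        1.10930069, -0.08308829]), 'qvel': array([-0.00177105,  0.00037136, -0.00024847, -0.00126427,  0.00026605,
       -0.00098693, -0.00025167]), 'tau': array([ 4.33099049e-04, -5.96450830e+01,  1.60815116e+00, -2.81195426e+01,
        1.24241039e-02,  9.47232504e-03, -1.76482956e-06]), 'tcp_pos': array([ 0.18235585, -0.64930954,  0.23034522]), 'orientation': array([-3.11045956e+00, -4.28585463e-01,  6.00253895e-04]), 'contact_force': array([0.16675309, 0.41111345, 0.29218546]), 'moment': array([-0.02850539, -0.02553111,  0.01998037]), 'grip_width': 0.08538476998075946}
scene ['pixels', 'fx', 'fy', 'cx', 'cy', 'pose'] 505.4206621418038 505.4206621418038 316.297017930655 204.04514656339694 [[-0.232, -0.687, 0.689, 1.079], [0.973, -0.171, 0.157, 0.113], [0.01, 0.706, 0.708, 0.615], [0.0, 0.0, 0.0, 1.0]] {}
top ['pixels', 'fx', 'fy', 'cx', 'cy', 'pose'] 502.28552168364524 502.28552168364524 317.1806192255812 201.80530079221145 [[0.064, 0.977, -0.203, 0.327], [-0.998, 0.063, -0.01, 0.009], [0.003, 0.203, 0.979, 0.96], [0.0, 0.0, 0.0, 1.0]] {}
```

View pics/scene0.png

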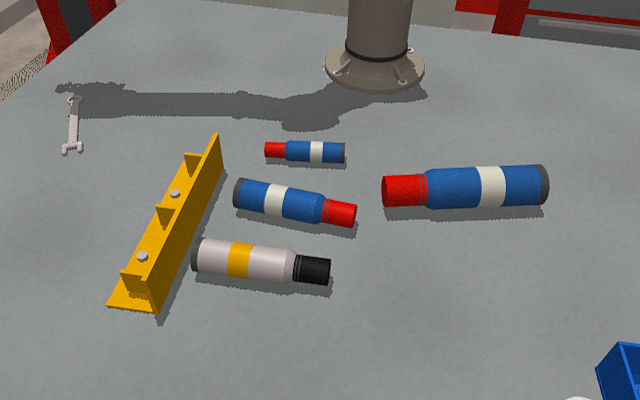

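View pics/top0.png

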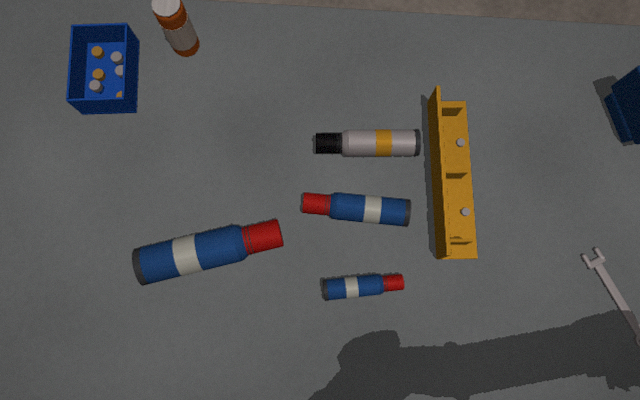

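Scene view: the stop is at (165,235), with the blue cylinder's foot towards it. The top view shows three blue look-alikes: large (208,252), middle (356,209) and small (362,287). The middle one fits: it is middle-sized, its foot faces the stop, and it lies beside the grey cylinder (368,143). I'll measure it and confirm in a crop.

```bash
cat > meas.py <<'E'
from h import *
def mask(f,box,kind):
    h=cv2.cvtColor(cv2.GaussianBlur(f["pixels"],(3,3),0),cv2.COLOR_BGR2HSV);H,S,V=[h[...,i] for i in range(3)]
    m={"blue":(S>110)&(H>95)&(H<125),"red":(S>130)&((H<8)|(H>172)),"yel":(S>130)&(H>15)&(H<35),"white":(S<60)&(V>140),"black":V<45}[kind]
    o=np.zeros(m.shape,bool);x0,y0,x1,y1=box;o[y0:y1,x0:x1]=m[y0:y1,x0:x1];return o
E
python3 - <<'E'
from meas import *
f=r.grab_frame("top")
b=(290,180,420,240)
m=mask(f,b,"blue");rd=mask(f,b,"red")
ys,xs=np.nonzero(m|rd)
cap=np.nonzero(rd);bl=np.nonzero(m)
print("cap px",cap[1].mean(),cap[0].mean(),"blue",bl[1].mean(),bl[0].mean(),len(cap[0]),len(bl[0]))
# back-project to z=.026, PCA
for nm,k in(("body",m),("cap",rd),("all",m|rd)):
    k=cv2.morphologyEx(k.astype(np.uint8),cv2.MORPH_OPEN,np.ones((3,3)))
    v,u=np.nonzero(k);P=np.array([plane(f,a,c,.026)[:2] for a,c in zip(u,v)])
    (c,s,a)=cv2.minAreaRect((P*1000).astype(np.float32));print(nm,np.round(c,1),np.round(s,1),round(a,1),"mean",P.mean(0).round(4))
y=mask(f,(415,70,490,270),"yel").astype(np.uint8)
L=[]
for v in range(112,250,6):
    u=np.nonzero(y[v])[0].min();L.append(plane(f,u-.5,v,0.)[:2])
L=np.array(L);vx,vy,x0,y0=cv2.fitLine(L.astype(np.float32),cv2.DIST_HUBER,0,.01,.01).ravel()
print("front line",x0,y0,vx,vy,np.degrees(np.arctan2(vx,vy)));print(L[[0,5,10,15,-1]].round(4).tolist())
vs=np.nonzero(y.sum(1))[0];print("rows",vs.min(),vs.max())
g=mask(f,(300,120,430,165),"black");print("greycap",[t.mean() for t in np.nonzero(g)])
c=f["pixels"][170:250,280:450];cv2.imwrite("pics/crop1.png",cv2.resize(c,None,fx=4,fy=4,interpolation=cv2.INTER_CUBIC))
E
```

```text
cap px 315.8385899814471 203.53432282003712 blue 366.29798657718123 208.54765100671142 539 1490
body [513.7 -77.1] [141.8  50.7] 87.9 mean [ 0.5138 -0.0745]
cap [517.4  21.4] [51.3 38.9] 87.9 mean [0.5172 0.0215]
all [514.7 -50.5] [195.   50.7] 87.9 mean [ 0.5147 -0.049 ]
front line 0.5898369 -0.20221542 0.99717665 0.07509168 85.693504
[[0.7263, -0.1922], [0.6627, -0.1974], [0.6007, -0.2006], [0.5402, -0.2055], [0.4581, -0.2127]]
rows 86 258
greycap [np.float64(143.41872791519435), np.float64(332.36042402826854)]
```

View pics/crop1.png

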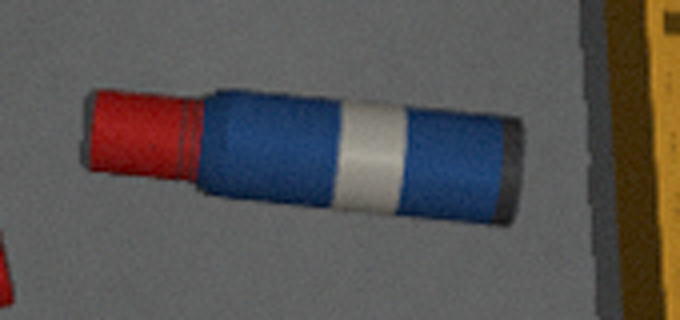

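The crop confirms the middle blue cylinder: red cap at px (316,203), dark foot ring at (410,211) facing the stop's front at (431,211). Measured results:
- **Length:** about 200 mm, as it should be.
- **Foot:** about (0.511, -0.153).
- **Gap to the stop:** about 55 mm.
- **Skew:** about 6.4°.

I'll move above the cap next.

```bash
cat >> h.py <<'E'
def rows(targets,grip,cap=None):
    """targets: (x,y,z,yaw_deg of tool y); prints tool-frame rows from the measured pose"""
    o=r.get_obs();R0=R.from_rotvec(o["orientation"]);out=[]
    for x,y,z,a in targets:
        a=np.radians(a);ty=np.array([np.cos(a),np.sin(a),0]);tz=np.array([0,0,-1.]);
        Rt=R.from_matrix(np.c_[np.cross(ty,tz),ty,tz])
        w=(R0.inv()*Rt).as_rotvec()/np.pi;s=R0.inv().apply(np.array([x,y,z])-o["tcp_pos"])/.4
        out.append([round(float(t),3) for t in [*w,*s,grip]])
    print(str(out).replace(" ",""))
def st():
    o=r.get_obs();m=R.from_rotvec(o["orientation"]).as_matrix()
    print("t",round(o["clock"],2),"tcp",o["tcp_pos"].round(4),"yaw",np.degrees(np.arctan2(m[1,1],m[0,1])).round(2),"zax",m[:,2].round(3),"F",o["contact_force"].round(2),"M",o["moment"].round(2),"w",round(o["grip_width"],4))
E
python3 - <<'E'
from h import *
st();rows([(.36,-.31,.2,-37)],-1)
E
```

```text
t 0.15 tcp [ 0.1823 -0.6494  0.2305] yaw -74.31 zax [-0.001  0.001 -1.   ] F [ 0.17 -0.61 -0.24] M [-0.06 -0.01 -0.  ] w 0.0856
[[-0.0,-0.0,-0.207,0.657,-0.697,0.077,-1.0]]
```

Emit:
apply_moves:
  plan:
    - [[0, 0, -0.207, 0.657, -0.697, 0.077, -1], [0, 0, -0.207, 0.657, -0.697, 0.077, -1], [0, 0, -0.207, 0.657, -0.697, 0.077, -1], [0, 0, -0.207, 0.657, -0.697, 0.077, -1], [0, 0, -0.207, 0.657, -0.697, 0.077, -1], [0, 0, -0.207, 0.657, -0.697, 0.077, -1], [0, 0, -0.207, 0.657, -0.697, 0.077, -1], [0, 0, -0.207, 0.657, -0.697, 0.077, -1], [0, 0, -0.207, 0.657, -0.697, 0.077, -1], [0, 0, -0.207, 0.657, -0.697, 0.077, -1], [0, 0, -0.207, 0.657, -0.697, 0.077, -1], [0, 0, -0.207, 0.657, -0.697, 0.077, -1]]
  force: 20

```text
clock: 1.15
tcp_pos: [0.3601, -0.3104, 0.2005]
orientation: [2.811, 1.402, -0.001]
contact_force: [-0.5, -0.2, 0.6]
grip_width: 0.0854
```

Run:
```python
from h import *
st();rows([(.5174,.022,.13,-2.1)],-1)
```

```text
t 1.15 tcp [ 0.3601 -0.3104  0.2005] yaw -36.97 zax [-0. -0. -1.] F [-0.51 -0.2   0.61] M [-0.04  0.03 -0.02] w 0.0854
[[-0.0,0.0,-0.194,0.9,-0.186,0.176,-1.0]]
```

Emit:
apply_moves:
  plan:
    - [[0, 0, -0.194, 0.9, -0.186, 0.176, -1], [0, 0, -0.194, 0.9, -0.186, 0.176, -1], [0, 0, -0.194, 0.9, -0.186, 0.176, -1], [0, 0, -0.194, 0.9, -0.186, 0.176, -1], [0, 0, -0.194, 0.9, -0.186, 0.176, -1], [0, 0, -0.194, 0.9, -0.186, 0.176, -1], [0, 0, -0.194, 0.9, -0.186, 0.176, -1], [0, 0, -0.194, 0.9, -0.186, 0.176, -1], [0, 0, -0.194, 0.9, -0.186, 0.176, -1], [0, 0, -0.194, 0.9, -0.186, 0.176, -1], [0, 0, -0.194, 0.9, -0.186, 0.176, -1], [0, 0, -0.194, 0.9, -0.186, 0.176, -1]]

```text
clock: 2.15
tcp_pos: [0.5177, 0.0196, 0.1296]
orientation: [2.265, 2.177, -0.002]
contact_force: [-0.7, -1.1, -0.7]
grip_width: 0.0853
```

Run:
```python
from h import *
st();f=r.grab_frame("wrist");cv2.imwrite("pics/w1.png",f["pixels"])
# predicted pixels of cap end, grasp, foot
for p in((.5183,.047,.026),(.5174,.022,.026),(.511,-.153,.026)):print(proj(f,p).round())
rows([(.5174,.022,.006,-2.1)],-1)
```

```text
t 2.15 tcp [0.5177 0.0196 0.1296] yaw -2.26 zax [-0.001 -0.001 -1.   ] F [-0.67 -1.07 -0.73] M [ 0.   -0.01  0.06] w 0.0853
[320. 159.]
[320. 190.]
[320. 362.]
[[-0.0,0.0,-0.001,0.008,-0.0,0.31,-1.0]]
```

View pics/w1.png

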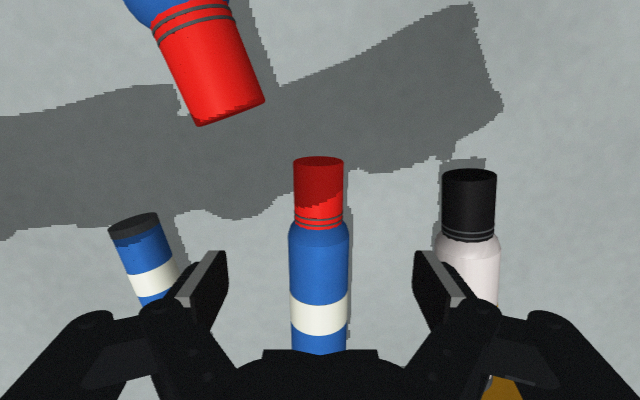

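The wrist view shows the cap centred between the open fingers. The cap end is at (319,158), predicted (320,159), and the axis is vertical in the image, so I can descend.

Emit:
apply_moves:
  plan:
    - [[0, 0, 0, 0.008, 0, 0.06, -1], [0, 0, 0, 0.008, 0, 0.12, -1], [0, 0, 0, 0.008, 0, 0.18, -1], [0, 0, 0, 0.008, 0, 0.23, -1], [0, 0, 0, 0.008, 0, 0.27, -1], [0, 0, 0, 0.008, 0, 0.3, -1], [0, 0, 0, 0.008, 0, 0.31, -1], [0, 0, 0, 0.008, 0, 0.31, -1], [0, 0, 0, 0.008, 0, 0.31, -1]]

```text
clock: 2.95
tcp_pos: [0.5183, 0.0242, 0.0067]
orientation: [2.263, 2.178, 0.001]
contact_force: [-0.0, -0.3, -0.9]
grip_width: 0.0853
```

Emit:
apply_moves:
  plan:
    - [[0, 0, 0, 0, 0, 0, 1], [0, 0, 0, 0, 0, 0, 1], [0, 0, 0, 0, 0, 0, 1], [0, 0, 0, 0, 0, 0, 1], [0, 0, 0, 0, 0, 0, 1], [0, 0, 0, 0, 0, 0, 1], [0, 0, 0, 0, 0, 0, 1], [0, 0, 0, 0, 0, 0, 1]]
  force: 20

```text
clock: 3.62
tcp_pos: [0.518, 0.025, 0.0066]
orientation: [2.262, 2.179, 0.0]
contact_force: [-1.8, -0.1, 6.3]
grip_width: 0.0396
```

Run:
```python
from h import *
st()
# slide: to 45 mm out of 55 with squaring yaw to -4.3+... stop normal (-.075,.997) -> tool y (.997,.075) yaw +4.3
o=r.get_obs();p0=o["tcp_pos"];g=np.array([.502,-.0335])
T=[]
for k in range(1,13):
    s=min(1,k/10)*.82;T.append((*(p0[:2]+(g-p0[:2])*s),p0[2],-2.1+6.4*min(1,k/10)))
rows(T,1)
```

```text
t 3.62 tcp [0.518  0.025  0.0066] yaw -2.14 zax [ 0. -0. -1.] F [-1.81 -0.08  6.26] M [-0.08  0.36 -0.08] w 0.0396
[[0.0,0.0,-0.004,-0.012,-0.003,0.0,1.0],[0.0,0.0,-0.007,-0.024,-0.006,0.0,1.0],[0.0,0.0,-0.011,-0.036,-0.008,0.0,1.0],[0.0,0.0,-0.014,-0.048,-0.011,0.0,1.0],[0.0,0.0,-0.018,-0.061,-0.014,0.0,1.0],[0.0,0.0,-0.022,-0.073,-0.017,0.0,1.0],[0.0,0.0,-0.025,-0.085,-0.02,0.0,1.0],[0.0,0.0,-0.029,-0.097,-0.023,0.0,1.0],[0.0,0.0,-0.032,-0.109,-0.025,0.0,1.0],[0.0,0.0,-0.036,-0.121,-0.028,0.0,1.0],[0.0,0.0,-0.036,-0.121,-0.028,0.0,1.0],[0.0,0.0,-0.036,-0.121,-0.028,0.0,1.0]]
```

Emit:
apply_moves:
  plan:
    - [[0, 0, -0.004, -0.012, -0.003, 0, 1], [0, 0, -0.007, -0.024, -0.006, 0, 1], [0, 0, -0.011, -0.036, -0.008, 0, 1], [0, 0, -0.014, -0.048, -0.011, 0, 1], [0, 0, -0.018, -0.061, -0.014, 0, 1], [0, 0, -0.022, -0.073, -0.017, 0, 1], [0, 0, -0.025, -0.085, -0.02, 0, 1], [0, 0, -0.029, -0.097, -0.023, 0, 1], [0, 0, -0.032, -0.109, -0.025, 0, 1], [0, 0, -0.036, -0.121, -0.028, 0, 1], [0, 0, -0.036, -0.121, -0.028, 0, 1], [0, 0, -0.036, -0.121, -0.028, 0, 1]]

```text
clock: 4.62
tcp_pos: [0.5059, -0.0214, 0.0067]
orientation: [2.133, 2.305, 0.005]
contact_force: [0.2, 5.6, 4.8]
grip_width: 0.0394
```

Run:
```python
from meas import *
st();f=r.grab_frame("top");cv2.imwrite("pics/t2.png",cv2.resize(f["pixels"][100:300,250:500],None,fx=3,fy=3))
f=r.grab_frame("scene");cv2.imwrite("pics/s2.png",cv2.resize(f["pixels"][110:310,130:390],None,fx=3,fy=3))
```

```text
t 4.62 tcp [ 0.5059 -0.0214  0.0067] yaw 4.44 zax [ 0.002  0.002 -1.   ] F [0.24 5.57 4.78] M [ 0.96 -0.05  0.19] w 0.0394
```

View pics/s2.png

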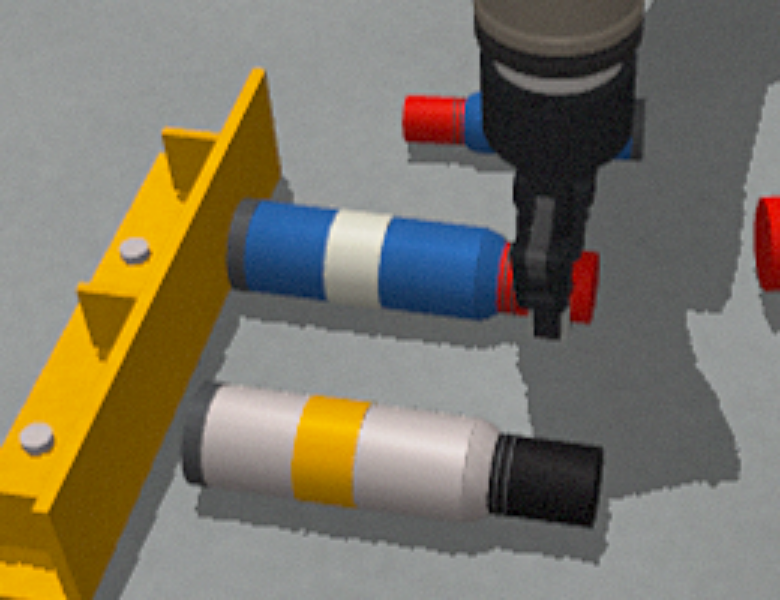

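The scene crop shows the blue cylinder gripped by the cap and squared to the plate. Its foot at (238,245) is still a few mm short of the stop, and the grey one is untouched. I'll continue gently until contact.

Emit:
apply_moves:
  plan:
    - [[0, 0, 0, -0.003, 0, 0, 1], [0, 0, 0, -0.006, 0, 0, 1], [0, 0, 0, -0.009, 0, 0, 1], [0, 0, 0, -0.012, 0, 0, 1], [0, 0, 0, -0.015, 0, 0, 1], [0, 0, 0, -0.017, 0, 0, 1], [0, 0, 0, -0.017, 0, 0, 1]]

```text
clock: 5.3
tcp_pos: [0.5063, -0.0271, 0.0067]
orientation: [-2.133, -2.306, -0.005]
contact_force: [-1.1, 8.4, 7.0]
grip_width: 0.0391
```

Emit:
apply_moves:
  plan:
    - [[0, 0, 0, -0.002, 0, 0, 1], [0, 0, 0, -0.004, 0, 0, 1], [0, 0, 0, -0.005, 0, 0, 1], [0, 0, 0, -0.005, 0, 0, 1]]

```text
clock: 5.63
tcp_pos: [0.5063, -0.0281, 0.0067]
orientation: [-2.132, -2.306, -0.007]
contact_force: [-1.1, 11.1, 6.8]
grip_width: 0.0394
```

Emit:
apply_moves:
  plan:
    - [[0, 0, 0, -0.002, 0, 0, 1], [0, 0, 0, -0.004, 0, 0, 1], [0, 0, 0, -0.005, 0, 0, 1], [0, 0, 0, -0.005, 0, 0, 1]]

```text
clock: 5.97
tcp_pos: [0.5063, -0.0281, 0.0067]
orientation: [-2.129, -2.306, -0.009]
contact_force: [-1.5, 16.2, 6.4]
grip_width: 0.0394
```

Run:
```python
from meas import *
st();f=r.grab_frame("top");a=cv2.resize(f["pixels"][160:270,340:450],None,fx=3.5,fy=3.5,interpolation=cv2.INTER_CUBIC)
f=r.grab_frame("scene");b=cv2.resize(f["pixels"][150:260,170:280],None,fx=3.5,fy=3.5,interpolation=cv2.INTER_CUBIC);cv2.imwrite("pics/s3.png",np.hstack([a,b]))
```

```text
t 5.97 tcp [ 0.5063 -0.0281  0.0067] yaw 4.57 zax [ 0.002  0.006 -1.   ] F [-1.46 16.23  6.36] M [ 3.11  0.35 -0.09] w 0.0394
```

View pics/s3.png

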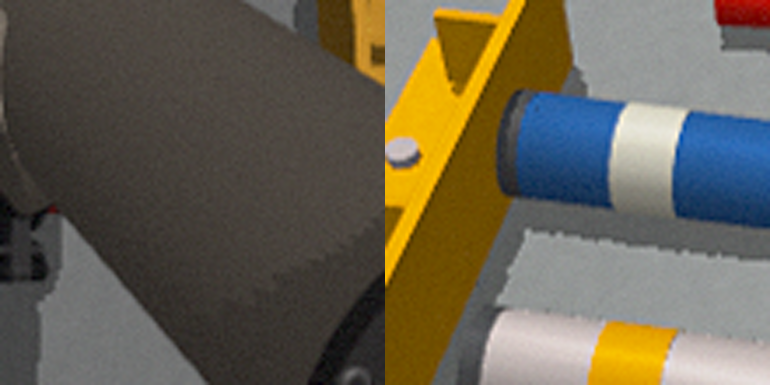

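The foot now butts against the stop (contact at px (505,145) in the right half). The tool held at y=-0.0281 while the push force rose from 11 to 16 N. Next I'll tip it in chunks. The path has the foot's lower edge on the bench and its upper edge sliding down the plate, with reduced side bias and a slight downward bias.

```bash
cat > arc.py <<'E'
import numpy as np,sys
def P(t,L=.179,r=.026):
    t=np.radians(t);return np.array([r*np.sin(t)+L*np.cos(t),r*np.cos(t)+L*np.sin(t)])
def arc(a,b,bd=0,bz=0,n=12,L=.179):
    o=[]
    for k in range(1,n+1):
        d=P(a+(b-a)*k/n,L)-P(a,L)+np.array([bd,bz])*k/n
        o.append([0,0,0,round(d[0]/.4,3),0,round(-d[1]/.4,3),1])
    print(str(o).replace(" ",""))
E
python3 -c "
from arc import *
arc(0,15,.0015,0)
for a in range(15,60,15):arc(a,a+15,0,-.0003)"
```

```text
[[0,0,0,np.float64(0.002),0,np.float64(-0.01),1],[0,0,0,np.float64(0.003),0,np.float64(-0.019),1],[0,0,0,np.float64(0.004),0,np.float64(-0.029),1],[0,0,0,np.float64(0.005),0,np.float64(-0.039),1],[0,0,0,np.float64(0.006),0,np.float64(-0.048),1],[0,0,0,np.float64(0.007),0,np.float64(-0.058),1],[0,0,0,np.float64(0.007),0,np.float64(-0.067),1],[0,0,0,np.float64(0.007),0,np.float64(-0.077),1],[0,0,0,np.float64(0.007),0,np.float64(-0.086),1],[0,0,0,np.float64(0.007),0,np.float64(-0.095),1],[0,0,0,np.float64(0.006),0,np.float64(-0.105),1],[0,0,0,np.float64(0.005),0,np.float64(-0.114),1]]
[[0,0,0,np.float64(-0.001),0,np.float64(-0.009),1],[0,0,0,np.float64(-0.003),0,np.float64(-0.018),1],[0,0,0,np.float64(-0.004),0,np.float64(-0.027),1],[0,0,0,np.float64(-0.006),0,np.float64(-0.035),1],[0,0,0,np.float64(-0.008),0,np.float64(-0.044),1],[0,0,0,np.float64(-0.011),0,np.float64(-0.052),1],[0,0,0,np.float64(-0.013),0,np.float64(-0.061),1],[0,0,0,np.float64(-0.016),0,np.float64(-0.069),1],[0,0,0,np.float64(-0.019),0,np.float64(-0.077),1],[0,0,0,np.float64(-0.022),0,np.float64(-0.085),1],[0,0,0,np.
[... 589 characters left out ...]
0,0,0,np.float64(-0.052),0,np.float64(-0.076),1],[0,0,0,np.float64(-0.058),0,np.float64(-0.082),1]]
[[0,0,0,np.float64(-0.006),0,np.float64(-0.006),1],[0,0,0,np.float64(-0.012),0,np.float64(-0.011),1],[0,0,0,np.float64(-0.018),0,np.float64(-0.017),1],[0,0,0,np.float64(-0.025),0,np.float64(-0.022),1],[0,0,0,np.float64(-0.032),0,np.float64(-0.027),1],[0,0,0,np.float64(-0.038),0,np.float64(-0.032),1],[0,0,0,np.float64(-0.045),0,np.float64(-0.036),1],[0,0,0,np.float64(-0.052),0,np.float64(-0.041),1],[0,0,0,np.float64(-0.06),0,np.float64(-0.045),1],[0,0,0,np.float64(-0.067),0,np.float64(-0.049),1],[0,0,0,np.float64(-0.075),0,np.float64(-0.053),1],[0,0,0,np.float64(-0.082),0,np.float64(-0.057),1]]
```

Emit:
apply_moves:
  plan:
    - [[0, 0, 0, 0.002, 0, -0.01, 1], [0, 0, 0, 0.003, 0, -0.019, 1], [0, 0, 0, 0.004, 0, -0.029, 1], [0, 0, 0, 0.005, 0, -0.039, 1], [0, 0, 0, 0.006, 0, -0.048, 1], [0, 0, 0, 0.007, 0, -0.058, 1], [0, 0, 0, 0.007, 0, -0.067, 1], [0, 0, 0, 0.007, 0, -0.077, 1], [0, 0, 0, 0.007, 0, -0.086, 1], [0, 0, 0, 0.007, 0, -0.095, 1], [0, 0, 0, 0.006, 0, -0.105, 1], [0, 0, 0, 0.005, 0, -0.114, 1]]

```text
clock: 7.07
tcp_pos: [0.5051, -0.0321, 0.0518]
orientation: [-2.136, -2.303, 0.001]
contact_force: [-0.0, 3.4, -4.2]
grip_width: 0.0392
```

Run:
```python
from meas import *
st();f=r.grab_frame("scene");cv2.imwrite("pics/s4.png",cv2.resize(f["pixels"][90:310,130:390],None,fx=2.7,fy=2.7))
```

```text
t 7.07 tcp [ 0.5051 -0.0321  0.0518] yaw 4.32 zax [-0.001 -0.    -1.   ] F [-0.03  3.38 -4.16] M [0.62 0.07 0.04] w 0.0392
```

View pics/s4.png

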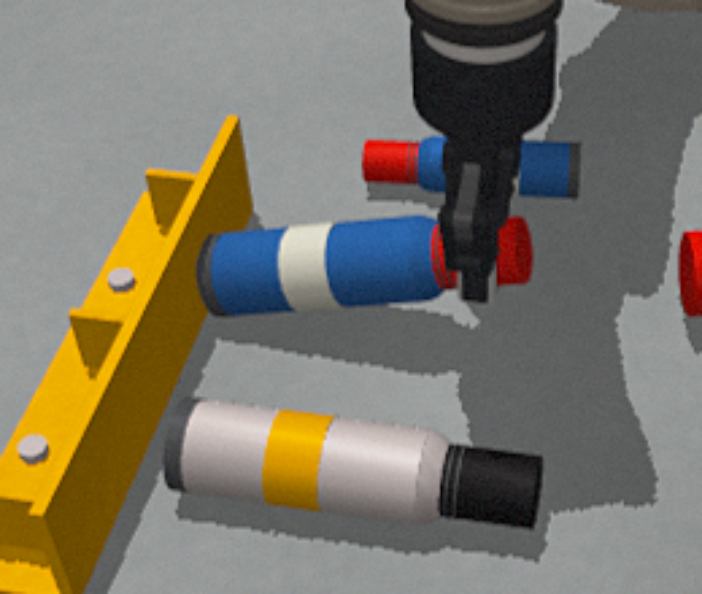

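It is tipping about the foot. The foot stays at the stop (px (210,280)), the stop force is 3.4 N, the tool carries 4.2 N, and the grey cylinder is undisturbed. Continuing.

Emit:
apply_moves:
  plan:
    - [[0, 0, 0, -0.001, 0, -0.009, 1], [0, 0, 0, -0.003, 0, -0.018, 1], [0, 0, 0, -0.004, 0, -0.027, 1], [0, 0, 0, -0.006, 0, -0.035, 1], [0, 0, 0, -0.008, 0, -0.044, 1], [0, 0, 0, -0.011, 0, -0.052, 1], [0, 0, 0, -0.013, 0, -0.061, 1], [0, 0, 0, -0.016, 0, -0.069, 1], [0, 0, 0, -0.019, 0, -0.077, 1], [0, 0, 0, -0.022, 0, -0.085, 1], [0, 0, 0, -0.025, 0, -0.093, 1], [0, 0, 0, -0.029, 0, -0.101, 1]]

```text
clock: 8.12
tcp_pos: [0.5063, -0.0434, 0.0924]
orientation: [-2.135, -2.304, -0.0]
contact_force: [0.2, -1.8, -6.0]
grip_width: 0.0393
```

Emit:
apply_moves:
  plan:
    - [[0, 0, 0, -0.004, 0, -0.008, 1], [0, 0, 0, -0.008, 0, -0.015, 1], [0, 0, 0, -0.012, 0, -0.022, 1], [0, 0, 0, -0.016, 0, -0.03, 1], [0, 0, 0, -0.021, 0, -0.037, 1], [0, 0, 0, -0.025, 0, -0.044, 1], [0, 0, 0, -0.03, 0, -0.05, 1], [0, 0, 0, -0.035, 0, -0.057, 1], [0, 0, 0, -0.041, 0, -0.063, 1], [0, 0, 0, -0.046, 0, -0.07, 1], [0, 0, 0, -0.052, 0, -0.076, 1], [0, 0, 0, -0.058, 0, -0.082, 1]]

```text
clock: 9.12
tcp_pos: [0.5081, -0.0667, 0.1251]
orientation: [-2.136, -2.304, -0.0]
contact_force: [-0.2, -0.5, -6.3]
grip_width: 0.0394
```

Run:
```python
from meas import *
st();f=r.grab_frame("scene");cv2.imwrite("pics/s5.png",cv2.resize(f["pixels"][90:310,130:390],None,fx=2.7,fy=2.7))
from arc import *
print(P(0),P(30),P(45))
```

```text
t 9.12 tcp [ 0.5081 -0.0667  0.1251] yaw 4.35 zax [-0.  0. -1.] F [-0.21 -0.55 -6.32] M [-0.01  0.04  0.02] w 0.0394
[0.179 0.026] [0.16801855 0.11201666] [0.14495689 0.14495689]
```

View pics/s5.png

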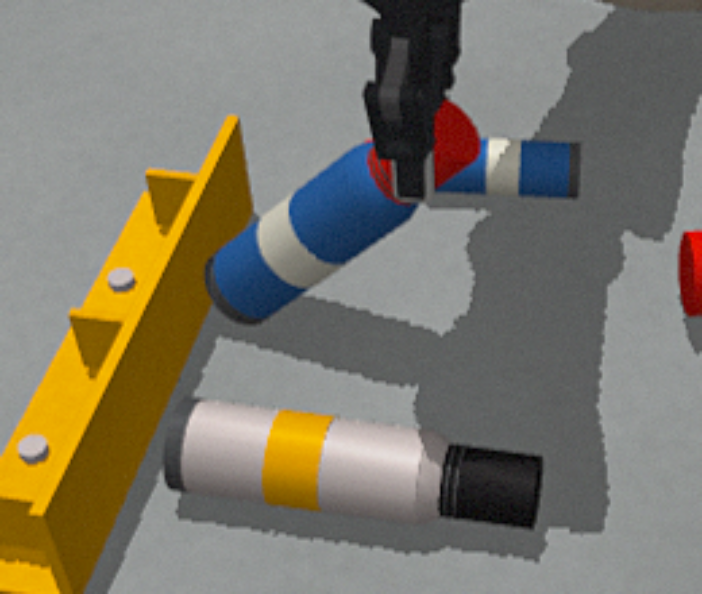

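```bash
cat > foot.py <<'E'
from meas import *
n=np.array([-.075,.997,0]);tl=np.array([.997,.075,0]);up=np.array([0,0,1.])
def chk(th,dd=0,dz=0):
    f=r.grab_frame("scene");o=r.get_obs();t=np.radians(th);s=np.array([.5898,-.2022,0])
    a=tl@(o["tcp_pos"]-s);base=s+a*tl
    F=base+n*(.026*np.sin(t)+dd)+up*(.026*np.cos(t)+dz)
    ax=n*np.cos(t)+up*np.sin(t);e=-n*np.sin(t)+up*np.cos(t)
    q=np.array([proj(f,F+.026*(np.cos(k)*tl+np.sin(k)*e)) for k in np.linspace(0,6.28,60)])
    print(th,"pred foot circle px: left",q[q[:,0].argmin()].round(1),"low",q[q[:,1].argmax()].round(1),"right",q[:,0].max().round(1),"tcp along",(o["tcp_pos"]-base).round(4)@n)
    return f,q
def seg(f,box):
    # cylinder = blue|white|dark ring in box; report lowest and leftmost of blue and of dark
    m=mask(f,box,"blue");v,u=np.nonzero(m);print("blue left",u.min(),v[u==u.min()].mean(),"low",u[v==v.max()].mean(),v.max())
    return m
E
python3 - <<'E'
from foot import *
for a in((43,0,0),(45,0,0),(45,0,.005),(45,.005,0),(47,0,0)):
    f,q=chk(*a)
m=seg(f,(195,120,290,230))
g=f["pixels"][:,:,:].astype(int);hs=cv2.cvtColor(f["pixels"],cv2.COLOR_BGR2HSV)
for v in range(186,214,3):print(v,"".join("B" if m[v,u] else ("y" if hs[v,u,1]>130 and 15<hs[v,u,0]<35 else ("d" if hs[v,u,2]<80 else "-")) for u in range(198,245)))
E
```

```text
43 pred foot circle px: left [203.1 190. ] low [220.4 208.7] right 228.0 tcp along 0.1408735
45 pred foot circle px: left [203.3 190.5] low [219.8 208.8] right 228.7 tcp along 0.1411726
45 pred foot circle px: left [202.8 188.3] low [219.4 206.7] right 228.4 tcp along 0.14137199999999997
45 pred foot circle px: left [206.2 190.8] low [222.6 209.2] right 231.5 tcp along 0.14137199999999997
47 pred foot circle px: left [203.4 191. ] low [220.4 209. ] right 229.4 tcp along 0.1414717
blue left 209 188.5 low 225.0 207
186 yyyyyyyyyddBBBBBBBBBBBBBBBBBBB-----------------
189 yyyyyyyydddBBBBBBBBBBBBBBBBBBBBB---------------
192 yyyyyyyyddd-BBBBBBBBBBBBBBBBBBBBBBB------------
195 yyyyyyyyddddBBBBBBBBBBBBBBBBBBBBBBBBBBB--------
198 yyyyyyyyydddddBBBBBBBBBBBBBBBBBBBBBBBBBBBBBB---
201 yyyyyyyyyyydddddBBBBBBBBBBBBBBBBBBBBBBB--------
204 yyyyyyyyyy---ddddddBBBBBBBBBBBBBBBB------------
207 yyyyyyyy--------ddddddddBBBBBBBd---------------
210 yyyyyyy--------------ddddddd-------------------
213 yyyyyy-----------------------------------------
```

Run:
```python
from foot import *
import foot
f=r.grab_frame("scene")
s=np.array([.5898,-.2022,0])
for nm,tcp,th in(("s3",[.5063,-.0281,0],0),("s4",[.5051,-.0321,0],15),("s5",[.5081,-.0667,0],45)):
    t=np.radians(th);a=tl@(np.array(tcp)-s);b=s+a*tl;F=b+n*.026*np.sin(t)+up*.026*np.cos(t);e=-n*np.sin(t)+up*np.cos(t)
    q=np.array([proj(f,F+.026*(np.cos(k)*tl+np.sin(k)*e)) for k in np.linspace(0,6.28,90)])
    im=cv2.imread(f"pics/{nm}.png");sc,x0,y0=(3.5,170,150) if nm=="s3" else (2.7,130,90)
    if nm=="s3":im=im[:,385:]
    hs=cv2.cvtColor(im,cv2.COLOR_BGR2HSV);S=hs[...,1].astype(int);V=hs[...,2]
    d=((S<70)&(V<95)).astype(np.uint8)
    # dark ring component near predicted left point
    u0,v0=((q[q[:,0].argmin()]-[x0,y0])*sc).astype(int)
    k,l,stt,c=cv2.connectedComponentsWithStats(d)
    best=[(i,stt[i]) for i in range(1,k) if stt[i,4]>150 and abs(stt[i,0]-u0)<25 and abs(c[i,1]-v0)<60]
    print(nm,"pred left",q[q[:,0].argmin()].round(1),"low",q[q[:,1].argmax()].round(1),"obs",[( x0+b[0]/sc,"low",y0+(b[1]+b[3])/sc) for _,b in best],"lat",round(a,4))
```

```text
s3 pred left [199.5 195.8] low [203.1 206. ] obs [] lat -0.0702
s4 pred left [201.4 188.3] low [210.  206.3] obs [(np.float64(202.96296296296296), 'low', np.float64(222.59259259259258))] lat -0.0717
s5 pred left [203.3 190.1] low [220.6 208.8] obs [] lat -0.0713
```

Comparing s3–s5, the foot's offset in the image stays constant at about 3 px (calibration bias), so the foot is still on the bench and at the stop. The effective grip radius comes out at about 174 mm and the present tilt at about 47°. I'll continue with those values.

```bash
sed -i 's/round(d\[0\]/round(float(d[0])/;s/round(-d\[1\]/round(float(-d[1])/;s#)/.4,3)#)/.4,3)#g' arc.py; python3 -c "
from arc import *
arc(47,62,-.0005,-.0005,12,.174);arc(62,76,-.0005,-.0005,12,.174);arc(76,87,-.0005,0,12,.174)"
```

```text
[[0,0,0,-0.006,0,-0.005,1],[0,0,0,-0.012,0,-0.01,1],[0,0,0,-0.019,0,-0.015,1],[0,0,0,-0.026,0,-0.02,1],[0,0,0,-0.032,0,-0.024,1],[0,0,0,-0.039,0,-0.029,1],[0,0,0,-0.046,0,-0.033,1],[0,0,0,-0.054,0,-0.037,1],[0,0,0,-0.061,0,-0.041,1],[0,0,0,-0.068,0,-0.044,1],[0,0,0,-0.076,0,-0.048,1],[0,0,0,-0.084,0,-0.051,1]]
[[0,0,0,-0.007,0,-0.003,1],[0,0,0,-0.015,0,-0.005,1],[0,0,0,-0.022,0,-0.008,1],[0,0,0,-0.03,0,-0.01,1],[0,0,0,-0.038,0,-0.012,1],[0,0,0,-0.046,0,-0.014,1],[0,0,0,-0.054,0,-0.016,1],[0,0,0,-0.062,0,-0.017,1],[0,0,0,-0.07,0,-0.019,1],[0,0,0,-0.078,0,-0.02,1],[0,0,0,-0.086,0,-0.021,1],[0,0,0,-0.095,0,-0.022,1]]
[[0,0,0,-0.007,0,-0.001,1],[0,0,0,-0.013,0,-0.001,1],[0,0,0,-0.02,0,-0.002,1],[0,0,0,-0.027,0,-0.002,1],[0,0,0,-0.034,0,-0.002,1],[0,0,0,-0.04,0,-0.002,1],[0,0,0,-0.047,0,-0.002,1],[0,0,0,-0.054,0,-0.002,1],[0,0,0,-0.061,0,-0.002,1],[0,0,0,-0.068,0,-0.001,1],[0,0,0,-0.075,0,-0.001,1],[0,0,0,-0.082,0,-0.0,1]]
```

Emit:
apply_moves:
  plan:
    - [[0, 0, 0, -0.006, 0, -0.005, 1], [0, 0, 0, -0.012, 0, -0.01, 1], [0, 0, 0, -0.019, 0, -0.015, 1], [0, 0, 0, -0.026, 0, -0.02, 1], [0, 0, 0, -0.032, 0, -0.024, 1], [0, 0, 0, -0.039, 0, -0.029, 1], [0, 0, 0, -0.046, 0, -0.033, 1], [0, 0, 0, -0.054, 0, -0.037, 1], [0, 0, 0, -0.061, 0, -0.041, 1], [0, 0, 0, -0.068, 0, -0.044, 1], [0, 0, 0, -0.076, 0, -0.048, 1], [0, 0, 0, -0.084, 0, -0.051, 1]]

```text
clock: 10.47
tcp_pos: [0.511, -0.0994, 0.1458]
orientation: [-2.135, -2.305, -0.002]
contact_force: [0.7, 4.3, -1.5]
grip_width: 0.0394
```

Run:
```python
from foot import *
st();f,q=chk(62)
m=seg(f,(185,100,290,230));hs=cv2.cvtColor(f["pixels"],cv2.COLOR_BGR2HSV)
for v in range(180,220,3):print(v,"".join("B" if m[v,u] else ("y" if hs[v,u,1]>130 and 15<hs[v,u,0]<35 else ("d" if hs[v,u,2]<80 else "-")) for u in range(198,255)))
```

```text
t 10.47 tcp [ 0.511  -0.0994  0.1458] yaw 4.38 zax [ 0.001  0.001 -1.   ] F [ 0.66  4.26 -1.55] M [ 1.08  0.13 -0.01] w 0.0394
62 pred foot circle px: left [204.4 194.6] low [222.5 210.7] right 233.7 tcp along 0.1075856
blue left 207 192.0 low 225.0 207
180 yyyyyyyyyyyyyy-BBBBB--------------------BBBBBBBBBBBBBd---
183 yyyyyyyyyyyy-BBBBBBBB------------------------------------
186 yyyyyyyyyydBBBBBBBBBBBB----------------------------------
189 yyyyyyyyyBBBBBBBBBBBBBBBBBB------------------------------
192 yyyyyyyydBBBBBBBBBBBBBBBBBBBBBBB-----------d-------------
195 yyyyyyyddBBBBBBBBBBBBBBBBBBBBBBBBBBBBBBBBB---------------
198 yyyyyyyddddBBBBBBBBBBBBBBBBBBBBBBBBBBBBB-----------------
201 yyyyyyyyyddddBBBBBBBBBBBBBBBBBBBBBBBBB-------------------
204 yyyyyyyyyy-ddddddBBBBBBBBBBBBBBBBBBd---------------------
207 yyyyyyyy------dddddddddBBBBBBBBBdd-----------------------
210 yyyyyyy-----------dddddddddddd---------------------------
213 yyyyyy---------------------------------------------------
216 yyyy-----------------------------------------------------
219 yyy------------------------------------------------------
```

Emit:
apply_moves:
  plan:
    - [[0, 0, 0, -0.007, 0, -0.003, 1], [0, 0, 0, -0.015, 0, -0.005, 1], [0, 0, 0, -0.022, 0, -0.008, 1], [0, 0, 0, -0.03, 0, -0.01, 1], [0, 0, 0, -0.038, 0, -0.012, 1], [0, 0, 0, -0.046, 0, -0.014, 1], [0, 0, 0, -0.054, 0, -0.016, 1], [0, 0, 0, -0.062, 0, -0.017, 1], [0, 0, 0, -0.07, 0, -0.019, 1], [0, 0, 0, -0.078, 0, -0.02, 1], [0, 0, 0, -0.086, 0, -0.021, 1], [0, 0, 0, -0.095, 0, -0.022, 1]]

```text
clock: 11.52
tcp_pos: [0.515, -0.1366, 0.1558]
orientation: [2.133, 2.304, 0.004]
contact_force: [-2.1, 5.5, 6.8]
grip_width: 0.0394
```

Run:
```python
from foot import *
st();f,q=chk(76)
m=seg(f,(185,100,290,230));hs=cv2.cvtColor(f["pixels"],cv2.COLOR_BGR2HSV)
for v in range(189,220,3):print(v,"".join("B" if m[v,u] else ("y" if hs[v,u,1]>130 and 15<hs[v,u,0]<35 else ("d" if hs[v,u,2]<80 else "-")) for u in range(198,255)))
```

```text
t 11.52 tcp [ 0.515  -0.1366  0.1558] yaw 4.42 zax [ 0.003  0.001 -1.   ] F [-2.05  5.45  6.76] M [ 1.38  0.51 -0.01] w 0.0394
76 pred foot circle px: left [205.2 199.9] low [222.9 212.7] right 236.0 tcp along 0.0697887
blue left 207 196.5 low 223.5 208
189 yyyyyyyyyy-BBBBBBBBBB--------------------dd--------------
192 yyyyyyyyydBBBBBBBBBBBBBBBBBBBBBBBBBBBBBBB----------------
195 yyyyyyyy-BBBBBBBBBBBBBBBBBBBBBBBBBBBBBBB-----------------
198 yyyyyyyydBBBBBBBBBBBBBBBBBBBBBBBBBBBBBBd-----------------
201 yyyyyyyydddBBBBBBBBBBBBBBBBBBBBBBBBBBBB------------------
204 yyyyyyyyyddddBBBBBBBBBBBBBBBBBBBBBBBBdd------------------
207 yyyyyyyy---dddddddBBBBBBBBBBBBBBBBddd--------------------
210 yyyyyyy--------ddddddddddddddddddd-----------------------
213 yyyyyy---------------------------------------------------
216 yyyy-----------------------------------------------------
219 yyy------------------------------------------------------
```

Emit:
apply_moves:
  plan:
    - [[0, 0, 0, -0.007, 0, -0.001, 1], [0, 0, 0, -0.013, 0, -0.002, 1], [0, 0, 0, -0.02, 0, -0.003, 1], [0, 0, 0, -0.027, 0, -0.003, 1], [0, 0, 0, -0.034, 0, -0.004, 1], [0, 0, 0, -0.04, 0, -0.004, 1], [0, 0, 0, -0.047, 0, -0.004, 1], [0, 0, 0, -0.054, 0, -0.004, 1], [0, 0, 0, -0.061, 0, -0.004, 1], [0, 0, 0, -0.068, 0, -0.003, 1], [0, 0, 0, -0.075, 0, -0.003, 1], [0, 0, 0, -0.08, 0, -0.002, 1]]

```text
clock: 12.57
tcp_pos: [0.5176, -0.1702, 0.1567]
orientation: [2.133, 2.302, 0.002]
contact_force: [-1.9, 3.8, 8.0]
grip_width: 0.0391
```

Run:
```python
from foot import *
st();f,q=chk(87)
m=seg(f,(185,100,290,230));hs=cv2.cvtColor(f["pixels"],cv2.COLOR_BGR2HSV)
for v in range(189,220,3):print(v,"".join("B" if m[v,u] else ("y" if hs[v,u,1]>130 and 15<hs[v,u,0]<35 else ("d" if hs[v,u,2]<80 else "-")) for u in range(198,255)))
cv2.imwrite("pics/s6.png",cv2.resize(f["pixels"][20:240,100:360],None,fx=2.7,fy=2.7))
```

```text
t 12.57 tcp [ 0.5176 -0.1702  0.1567] yaw 4.35 zax [ 0.003 -0.001 -1.   ] F [-1.95  3.84  7.97] M [ 0.9   0.67 -0.09] w 0.0391
87 pred foot circle px: left [206.1 204. ] low [220.4 214.2] right 236.8 tcp along 0.0367002
blue left 205 145.0 low 221.0 210
189 yyyyyyyy-BBBBB---------------------BBBB------------------
192 yyyyyyyy-BBBBBBBBBBBBBBBBBBBBBBBBBBBBBB------------------
195 yyyyyyyyyBBBBBBBBBBBBBBBBBBBBBBBBBBBBBB------------------
198 yyyyyyyyyBBBBBBBBBBBBBBBBBBBBBBBBBBBBBB------------------
201 yyyyyyyyydBBBBBBBBBBBBBBBBBBBBBBBBBBBBBd-----------------
204 yyyyyyyyyddBBBBBBBBBBBBBBBBBBBBBBBBBBBdd-----------------
207 yyyyyyyy--ddddBBBBBBBBBBBBBBBBBBBBBdddd------------------
210 yyyyyyy-----ddddddddddBBBdddddddddddd--------------------
213 yyyyyy-----------ddddddddddddddd-------------------------
216 yyyy-----------------------------------------------------
219 yyy------------------------------------------------------
```

View pics/s6.png

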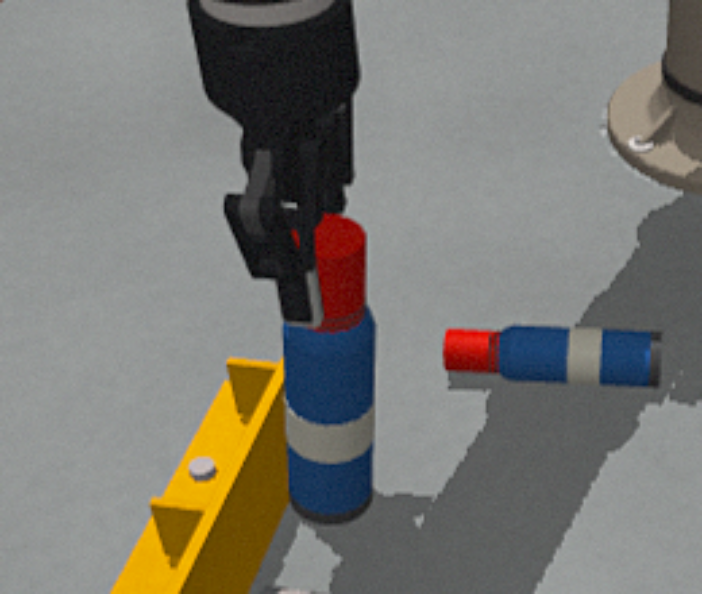

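It is almost upright against the stop: foot ring at px (332,515), side along the plate. A few more mm of cap travel remain, until the side meets the plate.

Emit:
apply_moves:
  plan:
    - [[0, 0, 0, -0.003, 0, 0, 1], [0, 0, 0, -0.006, 0, 0, 1], [0, 0, 0, -0.009, 0, 0, 1], [0, 0, 0, -0.012, 0, 0, 1], [0, 0, 0, -0.014, 0, 0, 1], [0, 0, 0, -0.014, 0, 0, 1]]

```text
clock: 13.12
tcp_pos: [0.5179, -0.1759, 0.1563]
orientation: [2.134, 2.302, 0.002]
contact_force: [-0.4, 1.0, 4.6]
grip_width: 0.0395
```

```bash
cat > up.py <<'E'
from foot import *
def vert():
    st();f=r.grab_frame("scene");hs=cv2.cvtColor(f["pixels"],cv2.COLOR_BGR2HSV)
    m=mask(f,(185,100,255,240),"blue")
    # side edges of the body's blue rows vs. projection of a vertical line at the same foot point
    L=[];
    for v in [*range(146,166,2),*range(192,203,2)]:
        u=np.nonzero(m[v,195:250])[0]+195
        if len(u)>10:L.append((v,u.min(),u.max()))
    L=np.array(L);c=np.polyfit(L[:,0],(L[:,1]+L[:,2])/2,1);print("centre line du/dv",c[0].round(4),"width",np.median(L[:,2]-L[:,1]+1),"u@200",np.polyval(c,200).round(1))
    b=plane(f,np.polyval(c,200),200,.02)
    for t in(86,88,90,92):
        a=np.radians(t);ax=n*np.cos(a)+up*np.sin(a);p=proj(f,b);q=proj(f,b+.1*ax);print(t,"pred du/dv",((q-p)[0]/(q-p)[1]).round(4))
    return f
E
python3 -c "
from up import *
vert()"
```

```text
t 13.12 tcp [ 0.5179 -0.1759  0.1563] yaw 4.34 zax [ 0.003 -0.001 -1.   ] F [-0.42  1.02  4.58] M [0.83 0.02 0.  ] w 0.0395
centre line du/dv 0.0527 width 32.0 u@200 221.7
86 pred du/dv 0.0775
88 pred du/dv 0.1249
90 pred du/dv 0.1717
92 pred du/dv 0.2179
```

Emit:
apply_moves:
  plan:
    - [[0, 0, 0, -0.003, 0, 0, 1], [0, 0, 0, -0.006, 0, 0, 1], [0, 0, 0, -0.009, 0, 0, 1], [0, 0, 0, -0.012, 0, 0, 1], [0, 0, 0, -0.015, 0, 0, 1], [0, 0, 0, -0.015, 0, 0, 1]]

```text
clock: 13.67
tcp_pos: [0.5179, -0.182, 0.1556]
orientation: [2.135, 2.302, 0.002]
contact_force: [1.2, 1.2, 5.1]
grip_width: 0.0397
```

```bash
python3 -c "
from up import *
f=vert()
m=mask(f,(185,100,255,240),'blue')
for v in range(120,215,4):
    u=np.nonzero(m[v,190:255])[0]+190
    print(v,(u.min(),u.max()) if len(u) else '',end='; ')
chk(90)"
```

```text
t 13.67 tcp [ 0.5179 -0.182   0.1556] yaw 4.33 zax [ 0.002 -0.001 -1.   ] F [1.25 1.17 5.12] M [ 0.69 -0.36  0.1 ] w 0.0397
centre line du/dv 0.0984 width 32.0 u@200 221.9
86 pred du/dv 0.0772
88 pred du/dv 0.1246
90 pred du/dv 0.1713
92 pred du/dv 0.2175
120 ; 124 ; 128 ; 132 ; 136 (np.int64(229), np.int64(231)); 140 (np.int64(200), np.int64(232)); 144 (np.int64(200), np.int64(232)); 148 (np.int64(200), np.int64(233)); 152 (np.int64(201), np.int64(233)); 156 (np.int64(202), np.int64(233)); 160 (np.int64(203), np.int64(234)); 164 (np.int64(203), np.int64(234)); 168 (np.int64(203), np.int64(234)); 172 (np.int64(206), np.int64(230)); 176 (np.int64(214), np.int64(219)); 180 ; 184 ; 188 (np.int64(206), np.int64(236)); 192 (np.int64(206), np.int64(236)); 196 (np.int64(207), np.int64(236)); 200 (np.int64(208), np.int64(236)); 204 (np.int64(208), np.int64(235)); 208 (np.int64(212), np.int64(231)); 212 ; 90 pred foot circle px: left [206.4 204.8] low [220.6 214.4] right 237.0 tcp along 0.025673200000000004
```

Emit:
apply_moves:
  plan:
    - [[0, 0, 0, -0.003, 0, 0, 1], [0, 0, 0, -0.006, 0, 0, 1], [0, 0, 0, -0.009, 0, 0, 1], [0, 0, 0, -0.012, 0, 0, 1], [0, 0, 0, -0.015, 0, 0, 1], [0, 0, 0, -0.015, 0, 0, 1]]

```text
clock: 14.27
tcp_pos: [0.5175, -0.1878, 0.1548]
orientation: [2.136, 2.303, 0.0]
contact_force: [3.4, 0.2, 1.8]
grip_width: 0.0393
```

```bash
python3 -c "
from up import *
f=vert();chk(90)"
```

```text
t 14.27 tcp [ 0.5175 -0.1878  0.1548] yaw 4.33 zax [ 0.001 -0.    -1.   ] F [3.4  0.17 1.81] M [ 0.62 -0.82  0.01] w 0.0393
centre line du/dv 0.1437 width 32.0 u@200 222.0
86 pred du/dv 0.077
88 pred du/dv 0.1244
90 pred du/dv 0.1711
92 pred du/dv 0.2173
90 pred foot circle px: left [206.6 204.5] low [220.7 214. ] right 237.1 tcp along 0.019952800000000003
```

Emit:
apply_moves:
  plan:
    - [[0, 0, 0, -0.003, 0, 0, 1], [0, 0, 0, -0.006, 0, 0, 1], [0, 0, 0, -0.007, 0, 0, 1], [0, 0, 0, -0.007, 0, 0, 1]]

```text
clock: 14.7
tcp_pos: [0.5174, -0.19, 0.1546]
orientation: [-2.135, -2.304, -0.0]
contact_force: [2.4, 3.5, -1.7]
grip_width: 0.0393
```

```bash
python3 -c "
from up import *
f=vert();chk(90)"
```

```text
t 14.7 tcp [ 0.5174 -0.19    0.1546] yaw 4.35 zax [-0.  0. -1.] F [ 2.44  3.51 -1.65] M [ 0.77 -0.93  0.04] w 0.0393
centre line du/dv 0.1596 width 32.0 u@200 222.0
86 pred du/dv 0.077
88 pred du/dv 0.1244
90 pred du/dv 0.1711
92 pred du/dv 0.2173
90 pred foot circle px: left [206.6 204.3] low [220.8 213.9] right 237.2 tcp along 0.017644700000000003
```

The tilt is about 89.5° and the side is now meeting the plate (Fy 3.5 N). Releasing.

Emit:
apply_moves:
  plan:
    - [[0, 0, 0, 0, 0, 0, 0.2], [0, 0, 0, 0, 0, 0, 0], [0, 0, 0, 0, 0, 0, -0.3], [0, 0, 0, 0, 0, 0, -0.6], [0, 0, 0, 0, 0, 0, -1], [0, 0, 0, 0, 0, 0, -1], [0, 0, 0, 0, 0, 0, -1], [0, 0, 0, 0, 0, 0, -1]]

```text
clock: 15.47
tcp_pos: [0.5174, -0.1902, 0.1549]
orientation: [-2.136, -2.304, 0.0]
contact_force: [-0.1, -0.4, 0.3]
grip_width: 0.0852
```

```bash
python3 -c "
from up import *
f=vert()
w=r.grab_frame('wrist');a=cv2.resize(f['pixels'][70:240,150:330],(400,378));cv2.imwrite('pics/s7.png',np.hstack([a,cv2.resize(w['pixels'],(400,250)) if 0 else cv2.copyMakeBorder(cv2.resize(w['pixels'],(400,250)),0,128,0,0,cv2.BORDER_CONSTANT)]))"
```

```text
t 15.47 tcp [ 0.5174 -0.1902  0.1549] yaw 4.34 zax [-0. -0. -1.] F [-0.1  -0.35  0.29] M [ 0.   -0.    0.04] w 0.0852
centre line du/dv 0.1686 width 32.0 u@200 222.1
86 pred du/dv 0.0767
88 pred du/dv 0.1242
90 pred du/dv 0.1709
92 pred du/dv 0.2171
```

View pics/s7.png

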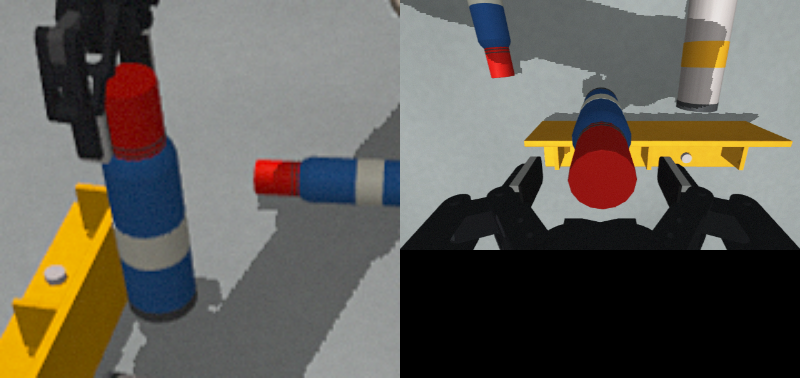

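Released: the cylinder stands by itself at about 90° beside the plate, with the cap at wrist px (602,165) between the open fingers. I'll retract straight up, then back clear.

Emit:
apply_moves:
  plan:
    - [[0, 0, 0, 0, 0, -0.04, -1], [0, 0, 0, 0, 0, -0.09, -1], [0, 0, 0, 0, 0, -0.15, -1], [0, 0, 0, 0, 0, -0.21, -1], [0, 0, 0, 0, 0, -0.27, -1], [0, 0, 0, 0, 0, -0.33, -1], [0, 0, 0, 0, 0, -0.36, -1], [0, 0, 0, 0, 0, -0.36, -1]]

```text
clock: 16.23
tcp_pos: [0.5191, -0.1903, 0.3018]
orientation: [2.132, 2.3, 0.003]
contact_force: [0.6, 0.2, 0.5]
grip_width: 0.0853
```

Emit:
apply_moves:
  plan:
    - [[0, 0, 0, -0.09, 0, 0, -1], [0, 0, 0, -0.18, 0, 0, -1], [0, 0, 0, -0.27, 0, 0, -1], [0, 0, 0, -0.36, 0, 0, -1], [0, 0, 0, -0.45, 0, 0, -1], [0, 0, 0, -0.54, 0, 0, -1], [0, 0, 0, -0.6, 0, 0, -1], [0, 0, 0, -0.6, 0, 0, -1], [0, 0, 0, -0.6, 0, 0, -1]]

```text
clock: 16.98
tcp_pos: [0.5345, -0.4307, 0.2961]
orientation: [-2.137, -2.298, 0.001]
contact_force: [0.6, 1.2, -0.1]
grip_width: 0.0854
```

```bash
python3 -c "
from up import *
f=vert();t=r.grab_frame('top')
g=mask(t,(300,120,430,165),'black');print('greycap now',[x.mean() for x in np.nonzero(g)],'was 143.4 332.4')
m=mask(t,(380,150,520,270),'red');v,u=np.nonzero(m);p=plane(t,u.mean(),v.mean(),.2) if len(u) else None
s=np.array([.5898,-.2022,0]);print('cap top px',u.mean(),v.mean(),'pos',p,'off plate',n@(p-s),'lat',tl@(p-s))
cv2.imwrite('pics/f.png',np.hstack([cv2.resize(f['pixels'][60:320,100:400],(400,347)),cv2.resize(t['pixels'][60:320,250:550],(400,347))]))"
```

```text
t 16.98 tcp [ 0.5345 -0.4307  0.2961] yaw 4.18 zax [-0.003  0.002 -1.   ] F [ 0.65  1.22 -0.09] M [ 0.04 -0.03 -0.01] w 0.0854
centre line du/dv 0.1659 width 32.5 u@200 222.1
86 pred du/dv 0.0768
88 pred du/dv 0.1242
90 pred du/dv 0.1709
92 pred du/dv 0.2171
greycap now [np.float64(143.19366852886407), np.float64(331.36871508379886)] was 143.4 332.4
cap top px 442.2325925925926 191.09777777777776 pos [ 0.5141645  -0.17560265  0.2       ] off plate 0.03219021950788488 lat -0.07341379645411775
```

View pics/f.png

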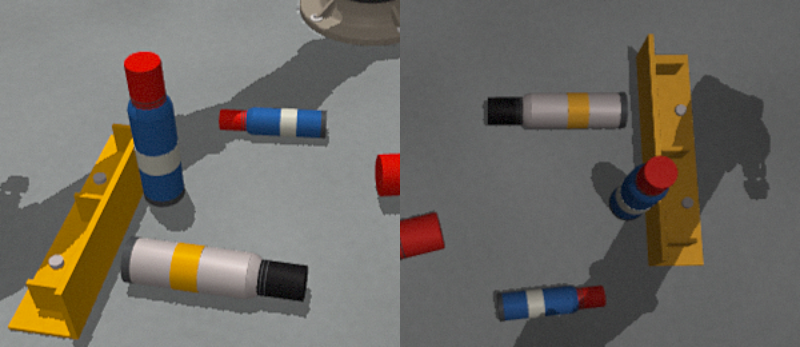

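The final views show the blue cylinder standing alone against the plate (scene px (155,130), top px (655,178)). The grey cylinder is where it was and the arm is clear. Handing in.

```bash
python3 -c "
from h import *
r.hand_in();st()"
```

```text
the job is handed in; nothing more can be done
the job is handed in; nothing more can be done
```

The blue cylinder is standing upright by itself with its side close to the yellow stop, and the job is handed in. I gripped the middle-sized blue cylinder by its cap at 20 N and squared it to the stop. I slid it about 55 mm until the foot butted (the push force rose to 16 N with no movement), tipped it up in stages with the foot held at the stop, let go and moved the arm clear.

**Last checks:**
- **Upright:** the axis measured about 89.8° in the scene view after release, and the force on the tool was about 1 N or less after release.
- **Near the stop:** the axis reads about 32 mm off the plate (26 mm would be touching). Part of the extra 6 mm is bias: my line for the stop seemed about 4 mm off, and the cap measurement also picks up the cap's side. I put the real gap at a few millimetres.
- **Grey cylinder:** its cap shifted by about 1 pixel between the first and last pictures, which I put down to changed shadows; it was not touched.
- **Time and forces:** about 17 s used of 43 s. The highest wrist force I read was about 17 N, against the 120 N limit.

**What disagreed:**
- **Mid-tip force:** between about 30° and 45° the force against the stop dropped to about zero. The pictures still showed the foot on the bench and at the stop, to within about 1–2 mm.
- **Grip point:** the pads held the cap slightly off its axis. The last part of the tip therefore needed about 14 mm more travel than I had worked out, and I steered it by the tilt measured in the scene view.

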